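Find the radius gauge that fits a rounded edge without rocking

ROBOT

A 7-joint arm with a two-finger parallel gripper is mounted at the origin on a cart in front of the work surface, level with it; the furniture and walls round the work are solid. World frame = base frame: x ahead of the robot, y to its left, z up, the work surface at z = 0. Lengths are in m, angles in rad, forces in N, time in s.
With the tool pointing down it reaches from about 0.425 to 0.875 m from the base axis. Payload 4.7 kg.
Tool frame: the origin (TCP) lies between the finger pads, 19 mm behind the fingertips; this is the grasp point; z points along the fingers, y is the line along which they close (so a half turn about z gives the same grasp; the last joint's range is limited). The gripper opens to 87 mm and grips with 3 to 60 N. Pads are 19 mm wide; open, the fingers measure 117 mm over their backs; the gripper's body (75 mm by 190 mm) begins 51 mm behind the grasp point.
Start: joints at [1.178, 0.321, -0.07, 1.45, 0.023, 1.371, -0.057], TCP at [0.257, -0.597, 0.241] pointing down, gripper open.
Joint ranges: [-2.86, 2.86], [-0.3, 2.09], [-1.38, 1.24], [0.06, 2.45], [-1.56, 4.7], [0.09, 2.05], [-2.69, 2.69]. Speed limits (rad/s): [2.57, 2.57, 3.14, 3.14, 3.14, 3.14, 3.14].

INTERFACE

Orientations are given as a rotation vector (axis times angle).
In Python, from bench import ctrl gives the robot as it stands. The module is installed in compiled form; this text tells all that it offers.
- The arm moves only by the shell command python3 -m handwheel 'ROWS' [FORCE]. ROWS is JSON, a list of rows, each a list of 7 numbers: the finger opening in m, from 0 to 0.087, then the shift along the tool's x, y, z in m, then the turn, a rotation vector about the tool's x, y, z in degrees. A call has 1 to 12 rows; each row shifts and turns the commanded pose from where the row before left it, along the tool's axes as they then stand; what a row does not reach is not made up. A row lasts 1/8 s, in which the tool goes at most 62.5 mm and 10.7 degrees, less where a joint would pass 70% of its speed; a pose out of reach is approached as far as the arm can. A call is refused whole if a number of a shift passes 0.0625 or a number of a turn 10.7, either way. A call with a gripper value outside its range is refused whole. The fingers move at their own pace and stop on an object; FORCE is the grip in N (left out, the last holds). Time passes only in rows, so rows that do not move let the fingers close. It gives the time, the measured TCP pose, the force, the opening and the grip force at its end, in the units of the state.
- ctrl.get_state(): the state, without advancing time (a new reading comes with each control period).
- ctrl.get_image(name): name is "scene" or "side" or "wrist"; returns (picture, depth): 420x560x3 uint8, blue, green, red; 420x560 float32, m along the optical axis (not along the pixel's ray), 0 where there is no reading.
- ctrl.camera_info(name): a dict with "intrinsics" (3x3 intrinsics, pixels), "R" (3x3) and "t" (3): a world point X has camera coordinates R X + t. Camera axes: x right, y down, z forward; pixel columns grow to the right and rows downward; lengths in m; the calibration is good to about 2 mm. A picture is of the moment at which its call begins: read the wrist's pose just before it. camera_info takes no time and is no camera call; for the wrist camera it gives the pose at the moment of the call.
- ctrl.close_job(): hands the job in; it is judged then, once.
The state is a dict: "time": time; "joint_positions": joint angles; "qd": joint speeds; "joint_torque": joint torques, N m; "position": TCP position; "tool_rot": TCP orientation; "ft_force": force on the tool from outside, world axes, zero at the start; "torque": the same for the moment, N m; "grip_width": opening from 0.0 (shut) to 1.0 (fully open); "grip_force": force on a finger pad.
Only numpy, scipy, OpenCV 4.12 (cv2) and the standard library are available. Lean on these libraries where they do the work, as an engineer would, in place of code of your own. Each camera call takes 0.05 s, during which the arm holds its last target. There are 200 camera calls.

TASK

Three wooden strips with rounded edges stand on the plywood block; find out which of the three radius gauges (blue, yellow or red grip) fits the strip at the red dot by touching them to its edge: one too small rides high, one too large rocks. Press the one that fits gently home over the edge, never with more than 20 newtons, then let go and leave it sitting there upright; the other two gauges must end up standing in the tray. Leave the tin, the bolt and the spanner where they are.

Things in the scene. Friction and masses are not known exactly. Their poses are not given: they have to be found in the camera images.
- board: thick plywood block 196 x 72, 42 high, fixed; origin centre of underside, long way x; carries the three strips in a row, 60 apart, x axes alike. R is 11 on one strip, 14 on another, 17 on the third; which is which is not told and changes places. The strips are rigid (mm)
- mark (a point): the marked place: centre of the end place next to the small red dot on the board (the block; its x = -60), on its top face. The strip whose foot stands here is the one to be measured. A gauge seated home has its origin 24 mm above the strip's; too small a slot stays 20 mm or more higher; too large a one sinks 3 mm or more lower and has over 3 mm of play to each side (y) instead of 0.8
- tray: grey flat tray 160 x 90, fixed; rim 12 high, floor 5 thick; origin centre of underside; the three gauges stand in it, their slots running along the tray's x (mm)
- strip_a: Strip a, one of three: pale wooden strip 36 mm long (x) on a dark foot 46 x 62 x 14, all fixed. Its top edge is a half-round of unknown radius R along x, 2R thick, sides upright up to 44 above origin, so the crest is 44 + R. Origin: centre of foot's underside. The strip stands 5 to 10 off the foot's centre, to one side or the other (y): the pose does not show it
- strip_b: Strip b, one of three: pale wooden strip 36 mm long (x) on a dark foot 46 x 62 x 14, all fixed. Its top edge is a half-round of unknown radius R along x, 2R thick, sides upright up to 44 above origin, so the crest is 44 + R. Origin: centre of foot's underside. The strip stands 5 to 10 off the foot's centre, to one side or the other (y): the pose does not show it
- strip_c: Strip c, one of three: pale wooden strip 36 mm long (x) on a dark foot 46 x 62 x 14, all fixed. Its top edge is a half-round of unknown radius R along x, 2R thick, sides upright up to 44 above origin, so the crest is 44 + R. Origin: centre of foot's underside. The strip stands 5 to 10 off the foot's centre, to one side or the other (y): the pose does not show it
- gauge_blue: aluminium gauge, blue grip, loose, 0.16 kg, 60 mm wide (y), 20 thick (x), 86 high. Two feet, between them a slot open below and along x, upright sides, half-round root, radius 11.8 (for R 11), at y = 0, crest 31 above origin (centre of underside). Body to z = 46, then the grip, 24 (y) x 20 (x). Pinch it across y, TCP at z = 68
- gauge_yellow: aluminium gauge, yellow grip, loose, 0.16 kg, 60 mm wide (y), 20 thick (x), 86 high. Two feet, between them a slot open below and along x, upright sides, half-round root, radius 14.8 (for R 14), at y = 0, crest 34 above origin (centre of underside). Body to z = 46, then the grip, 24 (y) x 20 (x). Pinch it across y, TCP at z = 68
- gauge_red: aluminium gauge, red grip, loose, 0.16 kg, 60 mm wide (y), 20 thick (x), 86 high. Two feet, between them a slot open below and along x, upright sides, half-round root, radius 17.8 (for R 17), at y = 0, crest 37 above origin (centre of underside). Body to z = 46, then the grip, 24 (y) x 20 (x). Pinch it across y, TCP at z = 68
- wax_tin: bystander: tin with white lid, 65 across, 60 high, origin centre of underside (mm)
- bolt: bystander: steel bolt standing on its head, 17 across, 61 high, origin centre of underside (mm)
- spanner: bystander: grey spanner lying flat, 120 x 35 x 6, origin centre of underside (mm)

How it is judged:
On the way:
1. the gauge that fits the marked strip, held in the fingers, is pressed home on its rounded edge with at least 3 N (((x of gauge_blue in the frame of board between -0.078 and -0.042 m and y of gauge_blue in the frame of board between -0.013 and 0.013 m and z of gauge_blue in the frame of board between 0.0645 and 0.0685 m and angle between gauge_blue's own z axis and vertical below 0.07 rad and angle between the x axis of gauge_blue and the x axis of board, either way round below 0.15 rad and (contact force between gauge_blue and strip_a above 3 N or contact force between gauge_blue and strip_b above 3 N or contact force between gauge_blue and strip_c above 3 N) and contact force between the fingers and gauge_blue above 1 N) or (x of gauge_yellow in the frame of board between -0.078 and -0.042 m and y of gauge_yellow in the frame of board between -0.013 and 0.013 m and z of gauge_yellow in the frame of board between 0.0645 and 0.0685 m and angle between gauge_yellow's own z axis and vertical below 0.07 rad and angle between the x axis of gauge_yellow and the x axis of board, either way round below 0.15 rad and (contact force between gauge_yellow and strip_a above 3 N or contact force between gauge_yellow and strip_b above 3 N or contact force between gauge_yellow and strip_c above 3 N) and contact force between the fingers and gauge_yellow above 1 N) or (x of gauge_red in the frame of board between -0.078 and -0.042 m and y of gauge_red in the frame of board between -0.013 and 0.013 m and z of gauge_red in the frame of board between 0.0645 and 0.0685 m and angle between gauge_red's own z axis and vertical below 0.07 rad and angle between the x axis of gauge_red and the x axis of board, either way round below 0.15 rad and (contact force between gauge_red and strip_a above 3 N or contact force between gauge_red and strip_b above 3 N or contact force between gauge_red and strip_c above 3 N) and contact force between the fingers and gauge_red above 1 N))), for 0.1 s.
At the end, for the whole second after the job is handed in: The fitting gauge sits home on the strip at the red dot (within 2 mm of its full depth, 24 mm above the strip's origin, upright within 4 degrees, square within 8 degrees, on the strip's length), released and still; the other two stand upright on the tray floor (((x of gauge_blue in the frame of board between -0.078 and -0.042 m and y of gauge_blue in the frame of board between -0.013 and 0.013 m and z of gauge_blue in the frame of board between 0.0645 and 0.0685 m and angle between gauge_blue's own z axis and vertical below 0.07 rad and angle between the x axis of gauge_blue and the x axis of board, either way round below 0.15 rad and (x of gauge_yellow in the frame of tray between -0.075 and 0.075 m and y of gauge_yellow in the frame of tray between -0.04 and 0.04 m and z of gauge_yellow in the frame of tray between 0.002 and 0.009 m and angle between gauge_yellow's own z axis and vertical below 0.1 rad) and (x of gauge_red in the frame of tray between -0.075 and 0.075 m and y of gauge_red in the frame of tray between -0.04 and 0.04 m and z of gauge_red in the frame of tray between 0.002 and 0.009 m and angle between gauge_red's own z axis and vertical below 0.1 rad) and linear speed of each of gauge_blue, gauge_yellow, gauge_red below 0.02 m/s) or (x of gauge_yellow in the frame of board between -0.078 and -0.042 m and y of gauge_yellow in the frame of board between -0.013 and 0.013 m and z of gauge_yellow in the frame of board between 0.0645 and 0.0685 m and angle between gauge_yellow's own z axis and vertical below 0.07 rad and angle between the x axis of gauge_yellow and the x axis of board, either way round below 0.15 rad and (x of gauge_blue in the frame of tray between -0.075 and 0.075 m and y of gauge_blue in the frame of tray between -0.04 and 0.04 m and z of gauge_blue in the frame of tray between 0.002 and 0.009 m and angle between gauge_blue's own z axis and vertical below 0.1 rad) and (x of gauge_red in the frame of tray between -0.075 and 0.075 m and y of gauge_red in the frame of tray between -0.04 and 0.04 m and z of gauge_red in the frame of tray between 0.002 and 0.009 m and angle between gauge_red's own z axis and vertical below 0.1 rad) and linear speed of each of gauge_blue, gauge_yellow, gauge_red below 0.02 m/s) or (x of gauge_red in the frame of board between -0.078 and -0.042 m and y of gauge_red in the frame of board between -0.013 and 0.013 m and z of gauge_red in the frame of board between 0.0645 and 0.0685 m and angle between gauge_red's own z axis and vertical below 0.07 rad and angle between the x axis of gauge_red and the x axis of board, either way round below 0.15 rad and (x of gauge_blue in the frame of tray between -0.075 and 0.075 m and y of gauge_blue in the frame of tray between -0.04 and 0.04 m and z of gauge_blue in the frame of tray between 0.002 and 0.009 m and angle between gauge_blue's own z axis and vertical below 0.1 rad) and (x of gauge_yellow in the frame of tray between -0.075 and 0.075 m and y of gauge_yellow in the frame of tray between -0.04 and 0.04 m and z of gauge_yellow in the frame of tray between 0.002 and 0.009 m and angle between gauge_yellow's own z axis and vertical below 0.1 rad) and linear speed of each of gauge_blue, gauge_yellow, gauge_red below 0.02 m/s))); the robot touches nothing.
It fails at once if a gauge is pressed on a strip with more than 20 N (contact force between any of gauge_blue, gauge_yellow, gauge_red and strip_a above 20 N or contact force between any of gauge_blue, gauge_yellow, gauge_red and strip_b above 20 N or contact force between any of gauge_blue, gauge_yellow, gauge_red and strip_c above 20 N).
It fails at once if the tin, bolt or spanner is moved by more than 15 mm or the bolt or tin is tipped (distance of any of wax_tin, bolt, spanner from where it was at the start of the episode above 0.015 m or angle between any of wax_tin, bolt's own z axis and vertical above 0.5 rad).
It also fails if it takes over 72 s, if anything falls off the work surface, if the arm or the gripper's body presses on something with over 40 N, if the wrist force passes 120 N, or if a joint passes its speed limit or range.

## Working session

There is one attempt and no reset: what is moved stays moved. The work goes in short steps, Python scripts to look and compute and a shell command to move; the robot and the scene stay as the last step left them, time stands still between calls to the robot, and variables do not carry over. Pictures are saved under pics/ and viewed, at most 10 in all, crops included, and the job is handed in when it is done.

```bash
mkdir -p pics; cat > h.py <<'E'
import numpy as np,cv2
from bench import ctrl
from scipy.spatial.transform import Rotation as Ro
def grab(n,save=None):
    ci=ctrl.camera_info(n); p,d=ctrl.get_image(n)
    if save: cv2.imwrite('pics/'+save+'.png',p); np.savez('pics/'+save,d=d,K=ci['intrinsics'],R=ci['R'],t=ci['t'],p=p)
    return p,d,ci
def load(s):
    z=np.load('pics/'+s+'.npz'); return z['p'],z['d'],{'intrinsics':z['K'],'R':z['R'],'t':z['t']}
def world(d,ci):
    K=np.array(ci['intrinsics']);v,u=np.mgrid[:d.shape[0],:d.shape[1]]
    c=np.stack([(u-K[0,2])/K[0,0]*d,(v-K[1,2])/K[1,1]*d,d],-1)
    return (c-np.array(ci['t']))@np.array(ci['R'])
def st():
    s=ctrl.get_state();print({k:np.round(s[k],4).tolist() for k in('time','position','tool_rot','ft_force','grip_width','grip_force')})
    print(np.round(Ro.from_rotvec(s['tool_rot']).as_matrix(),3).tolist());return s
E
python3 - <<'E'
from h import *
st()
for n in('scene','side'):
    p,d,ci=grab(n,n+'0'); print(n,(-np.array(ci['R']).T@np.array(ci['t'])).round(3))
E
```

```text
{'time': 0.0, 'position': [0.2569, -0.5965, 0.2401], 'tool_rot': [-3.075, -0.6342, 0.0008], 'ft_force': [-0.277, -0.3085, -0.9296], 'grip_width': 1.0016, 'grip_force': 0.0}
[[0.918, 0.396, -0.001], [0.396, -0.918, 0.002], [-0.0, -0.002, -1.0]]
scene [0.141 0.797 0.439]
side [ 0.267 -0.482  0.592]
```

View pics/scene0.png

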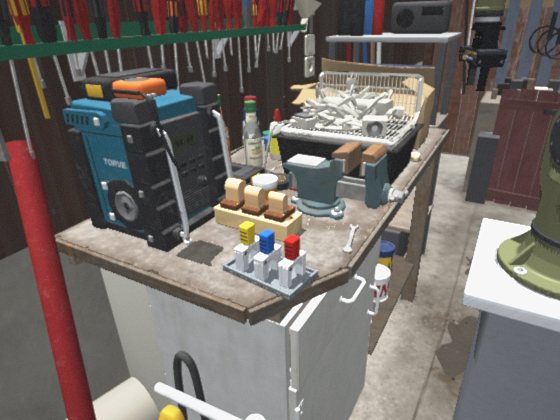

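View pics/side0.png

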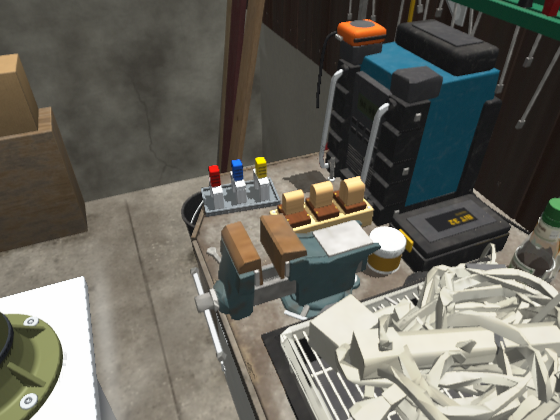

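The scene view shows the tray with gauges yellow (247,232), blue (267,240) and red (291,247). The board with three strips is behind it around (257,205), with the tin at (265,182) and the spanner at (350,238). In the side view the tray is at (240,190), the board at (320,205) and a vise at (310,260). Next, enlarged crops and a point cloud.

```bash
python3 - <<'E'
from h import *
p,d,ci=load('scene0'); q,e,cj=load('side0')
a=cv2.resize(p[165:300,195:375],None,fx=4.4,fy=4.4,interpolation=cv2.INTER_CUBIC)[:594]
cv2.imwrite('pics/c1.png',a)
b=cv2.resize(q[145:280,190:370],None,fx=4.4,fy=4.4,interpolation=cv2.INTER_CUBIC)[:594]
cv2.imwrite('pics/c2.png',b)
W=world(d,ci); V=world(e,cj)
for n,X,pts in(('scene',W,[(247,230),(267,238),(291,244),(235,182),(256,189),(278,195),(265,180),(350,238),(246,226),(267,234),(291,239)]),('side',V,[(214,168),(237,161),(260,159),(293,193),(321,184),(351,179),(387,235),(340,235)])):
    for u,v in pts: print(n,u,v,X[v,u].round(3))
E
```

```text
scene 247 230 [0.522 0.274 0.085]
scene 267 238 [0.473 0.284 0.087]
scene 291 244 [0.426 0.282 0.086]
scene 235 182 [0.656 0.122 0.101]
scene 256 189 [0.593 0.132 0.1  ]
scene 278 195 [0.538 0.132 0.096]
scene 265 180 [ 0.656 -0.004  0.06 ]
scene 350 238 [0.389 0.087 0.007]
scene 246 226 [0.526 0.27  0.091]
scene 267 234 [0.475 0.28  0.092]
scene 291 239 [0.43  0.274 0.091]
side 214 168 [0.429 0.265 0.091]
side 237 161 [0.48  0.272 0.091]
side 260 159 [0.527 0.262 0.09 ]
side 293 193 [0.54  0.12  0.096]
side 321 184 [0.599 0.123 0.098]
side 351 179 [0.658 0.113 0.101]
side 387 235 [ 0.666 -0.011  0.058]
side 340 235 [ 0.552 -0.035  0.118]
```

View pics/c1.png

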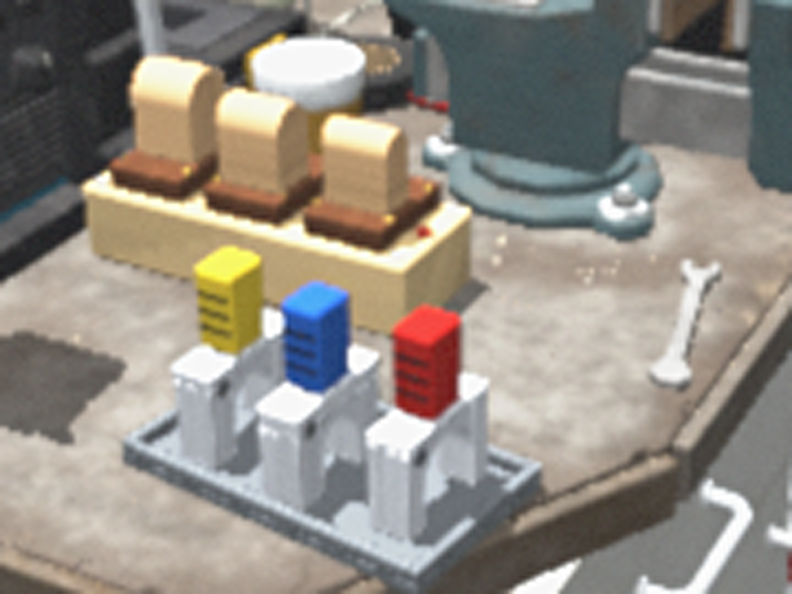

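View pics/c2.png

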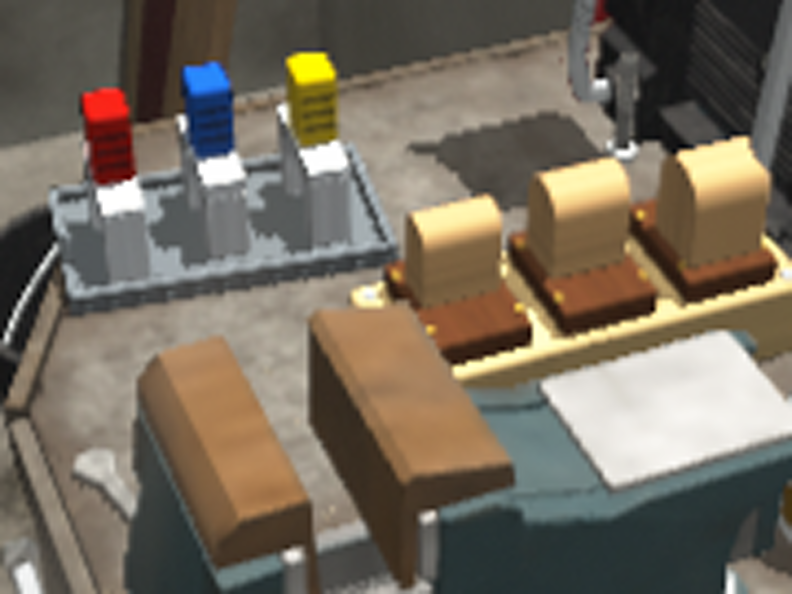

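The red dot is at crop (425,232), next to the near strip at x≈0.54, and its crest is the lowest of the three. Next I'll fit the poses and check for obstacles on the way.

```bash
python3 - <<'E'
from h import *
for s in('scene0','side0'):
    p,d,ci=load(s); W=world(d,ci); ok=d>0
    hsv=cv2.cvtColor(p,cv2.COLOR_BGR2HSV); h,S,v=hsv[...,0],hsv[...,1],hsv[...,2]
    box=ok&(W[...,0]>.35)&(W[...,0]<.75)&(W[...,1]>.05)&(W[...,1]<.36)
    for n,m in(('red',(h<6)|(h>174)),('blue',(h>100)&(h<125)),('yel',(h>22)&(h<34))):
        m=m&box&(S>150)&(W[...,2]>.055)&(W[...,1]>.2); P=W[m]; t=P[P[:,2]>.0885]
        print(s,n,len(P),len(t),P.min(0).round(3),P.max(0).round(3),t.mean(0).round(4))
    m=box&(W[...,2]>.062)&(W[...,1]<.18)&(W[...,1]>.07); P=W[m]
    for lo,hi in((.5,.57),(.57,.63),(.63,.7)):
        Q=P[(P[:,0]>lo)&(P[:,0]<hi)]; print(s,'strip',len(Q),np.percentile(Q,[1,50,99],axis=0).round(4).tolist(), 'crest',np.sort(Q[:,2])[-25:].mean().round(4))
    # red dot
    m=((h<8)|(h>172))&(S>140)&box&(W[...,1]<.2)&(W[...,2]<.05)&(W[...,2]>.03); print('dot',m.sum(),W[m].mean(0).round(4) if m.any() else '')
    T=box&(abs(W[...,2]-.042)<.002)&(W[...,1]<.19); 
    r=cv2.minAreaRect(W[T][:,:2].astype(np.float32)*1000); print('board',r)
    T=box&(W[...,2]<.014)&(W[...,2]>.0095)&(W[...,1]>.2); r=cv2.minAreaRect(W[T][:,:2].astype(np.float32)*1000); print('trayrim',r)
    # obstacle map
    for y0 in np.arange(-.6,.5,.1):
        o=[]
        for x0 in np.arange(.2,1.0,.1):
            m=ok&(abs(W[...,0]-x0-.05)<.05)&(abs(W[...,1]-y0-.05)<.05); o.append(round(float(W[m][:,2].max()),2) if m.any() else None)
        print(round(y0,1),o)
E
```

```text
scene0 red 294 86 [0.419 0.261 0.055] [0.441 0.285 0.093] [0.429  0.2729 0.0912]
scene0 blue 275 68 [0.469 0.265 0.055] [0.491 0.287 0.093] [0.4784 0.2771 0.0913]
scene0 yel 262 57 [0.518 0.255 0.055] [0.539 0.277 0.093] [0.5267 0.2669 0.0912]
scene0 strip 333 [[0.5242, 0.1152, 0.0624], [0.538, 0.1344, 0.0828], [0.5607, 0.1378, 0.0981]] crest 0.0976
scene0 strip 369 [[0.5838, 0.1133, 0.0627], [0.5961, 0.1368, 0.0845], [0.6207, 0.1407, 0.1013]] crest 0.1008
scene0 strip 738 [[0.6439, 0.099, 0.0632], [0.678, 0.1118, 0.1038], [0.6984, 0.1308, 0.2454]] crest 0.2437
dot 4 [0.5139 0.1223 0.0435]
board ((619.4745483398438, 128.9685821533203), (236.71519470214844, 83.34095001220703), 7.3418097496032715)
trayrim ((571.5557861328125, 269.127685546875), (107.95555877685547, 344.201904296875), 84.45913696289062)
-0.6 [0.46, 0.17, 0.23, 0.19, 0.19, 0.19, 0.48, 0.48]
-0.5 [0.33, 0.27, 0.27, 0.28, 0.27, 0.27, 0.48, 0.48]
-0.4 [-0.84, 0.19, 0.25, 0.28, 0.25, 0.18, 0.48, 0.48]
-0.3 [-0.84, 0.15, 0.24, 0.23, 0.22, 0.15, 0.47, 0.48]
-0.2 [-0.84, 0.15, 0.19, 0.15, 0.18, 0.21, 0.46, 0.48]
-0.1 [None, 0.1
[... 984 characters left out ...]
3)
trayrim ((558.1007690429688, 255.00009155273438), (93.18350219726562, 320.4176330566406), 82.19449615478516)
-0.6 [None, None, None, None, None, None, None, None]
-0.5 [None, None, None, None, None, None, None, None]
-0.4 [None, 0.2, 0.25, 0.25, 0.24, None, None, None]
-0.3 [None, 0.15, 0.24, 0.23, 0.22, 0.15, 0.17, None]
-0.2 [None, 0.15, 0.19, 0.15, 0.17, 0.21, 0.21, 0.05]
-0.1 [None, 0.17, 0.17, 0.12, 0.11, 0.07, 0.4, 0.4]
-0.0 [None, 0.17, 0.17, 0.06, 0.24, 0.31, 0.4, 0.42]
0.1 [None, 0.01, 0.01, 0.1, 0.25, 0.31, 0.4, 0.4]
0.2 [-0.84, 0.01, 0.09, 0.09, 0.32, 0.34, 0.38, 0.37]
0.3 [-0.84, -0.42, 0.05, 0.01, 0.31, 0.32, None, 0.35]
0.4 [-0.84, -0.84, -0.56, None, None, None, 0.32, 0.33]
```

```bash
python3 -m handwheel '[[0.087,0,0,-0.06,0,0,0],[0.087,0,0,-0.06,0,0,0],[0.087,0.045,-0.061,0,0,0,9],[0.087,0.045,-0.061,0,0,0,9],[0.087,0.045,-0.061,0,0,0,9],[0.087,0.045,-0.061,0,0,0,0],[0.087,0.045,-0.061,0,0,0,0]]'
```

```text
time: 0.98
position: [0.4084, -0.3272, 0.3612]
tool_rot: [3.14, -0.102, -0.0]
ft_force: [0.9, -0.3, -1.0]
grip_width: 1.0
grip_force: 0.0
```

```bash
python3 -m handwheel '[[0.087,0.02,-0.053,0,0,0,0],[0.087,0.02,-0.053,0,0,0,0],[0.087,0.01,-0.053,0,0,0,0],[0.087,0,-0.053,0,0,0,0],[0.087,0,-0.053,0,0,0,0],[0.087,0,-0.053,0,0,0,0],[0.087,0,-0.053,0,0,0,0],[0.087,0,-0.053,0,0,0,0],[0.087,0,-0.053,0,0,0,0],[0.087,0,0,0,0,0,0],[0.087,0,0,0,0,0,0]]'
python3 - <<'E'
from h import *
st(); p,d,ci=grab('wrist','w1'); print((-np.array(ci['R']).T@np.array(ci['t'])).round(3)); st()
E
```

```text
time: 2.35
position: [0.4883, 0.1429, 0.3608]
tool_rot: [3.139, -0.102, -0.001]
ft_force: [0.5, -0.3, 0.2]
grip_width: 0.997
grip_force: 0.0
{'time': 2.35, 'position': [0.4883, 0.1429, 0.3608], 'tool_rot': [3.139, -0.1016, -0.0012], 'ft_force': [0.4944, -0.2844, 0.2458], 'grip_width': 0.9969, 'grip_force': 0.0}
[[0.998, -0.065, -0.001], [-0.065, -0.998, -0.001], [-0.001, 0.001, -1.0]]
[0.561 0.14  0.504]
{'time': 2.4, 'position': [0.4885, 0.1421, 0.3608], 'tool_rot': [3.1388, -0.1044, -0.001], 'ft_force': [-0.2069, 0.1983, -0.2518], 'grip_width': 0.9981, 'grip_force': 0.0}
[[0.998, -0.066, -0.001], [-0.066, -0.998, -0.001], [-0.001, 0.001, -1.0]]
```

View pics/w1.png

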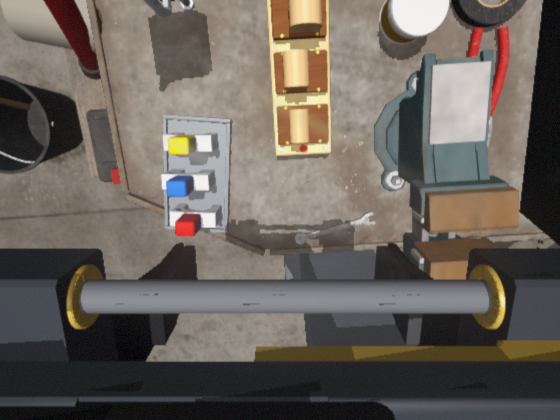

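The wrist view from above shows the red dot at (303,148) next to the near strip at (299,125). The gauge grips are yellow (179,145), blue (180,186) and red (187,224), and the bolt is probably under or near the vise.

```bash
python3 - <<'E'
from h import *
p,d,ci=load('w1'); W=world(d,ci); ok=d>0
X,Y,Z=W[...,0],W[...,1],W[...,2]
def rect(m,n):
    m=cv2.morphologyEx(m.astype(np.uint8),cv2.MORPH_OPEN,np.ones((2,2)))>0
    if m.sum()<8: print(n,'none');return
    P=W[m]; r=cv2.minAreaRect((P[:,:2]*1000).astype(np.float32)); print(n,m.sum(),np.round(r[0],1),np.round(r[1],1),round(r[2],1),'z',np.median(P[:,2]).round(4))
for n,lo,hi in(('red',.40,.452),('blue',.453,.502),('yel',.503,.56)):
    b=ok&(X>lo)&(X<hi)&(Y>.2)&(Y<.32)
    rect(b&(Z>.084),n+' grip'); rect(b&(Z>.044)&(Z<.056),n+' body')
b=ok&(Y>.06)&(Y<.19)&(X>.46)
rect(b&(abs(Z-.042)<.006)&(X<.72),'board')
for lo,hi in((.5,.57),(.57,.63),(.63,.7)):
    c=b&(X>lo)&(X<hi); rect(c&(Z>.084)&(Z<.11),'strip'); rect(c&(abs(Z-.056)<.004),'foot'); print('crest',np.percentile(Z[c&(Z>.084)&(Z<.11)],[50,90,97]).round(4))
    t=c&(Z>.088)&(Z<.11); z0=np.percentile(Z[t],95); t2=t&(Z>z0-.002);print('crest line y',np.polyfit(X[t2],Y[t2],1).round(4),X[t2].mean().round(4),Y[t2].mean().round(4))
rect(ok&(Y>.2)&(Z>.008)&(Z<.016)&(Y<.33)&(X>.37)&(X<.58),'tray rim')
E
```

```text
red grip 329 [321.8 356. ] [ 51.8 645.5] 46.4 z 0.0907
red body 423 [487.8 228.4] [ 59.9 222.8] 54.7 z 0.0508
blue grip 360 [511.9 229.3] [ 27.1 203.1] 36.5 z 0.0905
blue body 398 [476.7 281.7] [75.9 31.4] 85.6 z 0.051
yel grip 2931 [528.1 219. ] [ 39.5 167.6] 9.5 z 0.4341
yel body 372 [533.3 221.2] [ 34.  169.2] 7.6 z 0.051
board 2793 [595.  115.7] [ 77. 191.] 89.3 z 0.0419
strip 644 [540.5 125.7] [28.1 41.5] 89.5 z 0.0953
foot 1295 [542. 118.] [63.6 47. ] 89.2 z 0.0558
crest [0.0954 0.0972 0.098 ]
crest line y [-0.0056  0.1284] 0.5439 0.1254
strip 952 [592.6 123.8] [30.2 63.1] 88.7 z 0.0979
foot 1246 [593.5 117.4] [63.9 63.7] 0.3 z 0.0558
crest [0.098  0.1002 0.1008]
crest line y [-0.0081  0.1305] 0.6041 0.1256
strip 888 [618.9 114.7] [ 37.3 119.6] 83.9 z 0.0997
foot 1047 [620.5 117. ] [ 63.5 118.5] 89.5 z 0.0558
crest [0.1    0.103  0.1038]
crest line y [-0.0341  0.1354] 0.6555 0.113
tray rim 1130 [339.3 379.6] [158.2 646.6] 51.4 z 0.0114
```

```bash
cat >> h.py <<'E'
def rect(W,m,n):
    m=cv2.erode(m.astype(np.uint8),np.ones((3,3))); k,L,S,C=cv2.connectedComponentsWithStats(m)
    if k<2: print(n,'none');return
    P=W[L==1+S[1:,4].argmax()]; r=cv2.minAreaRect((P[:,:2]*1000).astype(np.float32)); print(n,len(P),np.round(r[0],1),np.round(r[1],1),round(r[2],1),'mean',P.mean(0).round(4))
E
python3 - <<'E'
from h import *
p,d,ci=load('w1'); W=world(d,ci); ok=d>0
X,Y,Z=W[...,0],W[...,1],W[...,2]
for n,lo,hi in(('red',.40,.452),('blue',.453,.502),('yel',.503,.56)):
    b=ok&(X>lo)&(X<hi)&(Y>.2)&(Y<.32)
    rect(W,b&(Z>.086)&(Z<.095),n+' grip'); t=b&(Z>.046)&(Z<.056); t&=cv2.erode(t.astype(np.uint8),np.ones((3,3)))>0; P=W[t]*1000
    if len(P):
        r=cv2.minAreaRect(P[:,:2].astype(np.float32)); print(n,'body',np.round(r[0],1),np.round(r[1],1),r[2])
t=ok&(Y>.1)&(Y<.145)&(X>.51)&(X<.57)&(Z>.082)&(Z<.11); rect(W,t,'strip')
for z in(.086,.09,.094):
    s=t&(abs(Z-z)<.002); print(z,Y[s].min(),Y[s].max())
t=ok&(Y>.2)&(Z>.001)&(Z<.016)&(Y<.33)&(X>.37)&(X<.58);t2=t&(abs(Z-.012)<.0025);rect(W,t2,'rim')
rect(W,t&(abs(Z-.006)<.003),'floor')
E
```

```text
red grip 233 [432.5 270. ] [20.8 17.2] 83.5 mean [0.4327 0.2696 0.0909]
red body [432.  270.4] [57.2 18.3] 83.77252197265625
blue grip 256 [481.7 272.6] [21.8 17.9] 86.9 mean [0.4821 0.2727 0.0909]
blue body [481.5 273.3] [58.  17.5] 86.45860290527344
yel grip 289 [530.2 263.3] [21.6 17. ] 86.3 mean [0.5306 0.2631 0.091 ]
yel body [530.8 263.7] [58.2 17.3] 86.08351135253906
strip 515 [543.9 125.7] [19.4 33.7] 89.4 mean [0.5435 0.1262 0.0953]
0.086 0.11455247410390385 0.1366496189055534
0.09 0.11466799540577577 0.13646728056427962
0.094 0.11612489182374976 0.1354376822096998
rim 196 [539.1 260.6] [86.7 42.8] 81.2 mean [0.5502 0.2557 0.0121]
floor 2308 [489.1 269.1] [ 78.  132.5] 82.4 mean [0.497  0.2625 0.0051]
```

The marked strip is 22 mm thick with its crest at about 97 mm, so blue is the likely fit. I'll confirm that by touch, starting by going to the blue gauge.

```bash
python3 -m handwheel '[[0.06,-0.005,-0.0434,0,0,0,0],[0.06,-0.005,-0.0434,0.04,0,0,0],[0.06,-0.0054,-0.0435,0.05,0,0,0],[0.06,0,0,0.06,0,0,0],[0.06,0,0,0.06,0,0,0],[0.06,0,0,0.04,0,0,-0.3],[0.06,0,0,0,0,0,0],[0.06,0,0,0,0,0,0]]' 8
python3 -c "
from h import *
st()"
```

```text
time: 3.4
position: [0.4829, 0.2718, 0.1158]
tool_rot: [-3.139, 0.096, -0.003]
ft_force: [-0.4, 1.1, 0.4]
grip_width: 0.687
grip_force: 0.0
{'time': 3.4, 'position': [0.4829, 0.2718, 0.1158], 'tool_rot': [-3.1394, 0.0959, -0.0032], 'ft_force': [-0.3666, 1.0567, 0.4246], 'grip_width': 0.6871, 'grip_force': 0.0}
[[0.998, -0.061, 0.002], [-0.061, -0.998, 0.001], [0.002, -0.001, -1.0]]
```

```bash
python3 -m handwheel '[[0.06,-0.001,-0.001,0.02,0,0,0],[0.06,0,0,0.0215,0,0,0],[0.06,0,0,0,0,0,0],[0.06,0,0,0,0,0,0]]' 20
python3 -m handwheel '[[0.018,0,0,0,0,0,0],[0.018,0,0,0,0,0,0],[0.018,0,0,0,0,0,0],[0.018,0,0,0,0,0,0],[0.018,0,0,0,0,0,0]]' 20
```

```text
time: 3.9
position: [0.4803, 0.2732, 0.0726]
tool_rot: [3.14, -0.093, -0.001]
ft_force: [-0.4, -0.1, 0.1]
grip_width: 0.692
grip_force: 0.0
time: 4.53
position: [0.4806, 0.273, 0.0728]
tool_rot: [3.14, -0.093, 0.0]
ft_force: [-0.4, -1.4, 0.6]
grip_width: 0.273
grip_force: 20.0
```

```bash
python3 -m handwheel '[[0.018,0,0,-0.03,0,0,0],[0.018,0,0,-0.05,0,0,0],[0.018,0,0,-0.05,0,0,0],[0.018,0.0176,0.0359,0,0,0,0],[0.018,0.0176,0.0359,0,0,0,0],[0.018,0.0176,0.0359,0,0,0,0],[0.018,0.0176,0.0359,0,0,0,0],[0.018,0,0,0,0,0,-2.8],[0.018,0,0,0,0,0,0],[0.018,0,0,0,0,0,0]]'
python3 - <<'E'
from h import *
s=st()
for n in('scene','side'):
    p,d,ci=grab(n,n+'1'); W=world(d,ci);X,Y,Z=[W[...,i] for i in range(3)]
    b=(d>0)&(X>.5)&(X<.59)&(Y>.07)&(Y<.19)
    h=cv2.cvtColor(p,cv2.COLOR_BGR2HSV); m=b&(Z>.16)&(Z<.187)&(h[...,2]>120)&(h[...,1]<80)
    P=W[m]; print(n,len(P),np.percentile(P,[2,50,98],axis=0).round(4).tolist())
    t=b&(Z>.065)&(Z<.085);P=W[t];print('strip',len(P),np.percentile(P,[2,50,98],axis=0).round(4).tolist())
    k=cv2.resize(p[100:250,200:360] if n=='scene' else p[90:240,220:380],None,fx=2.5,fy=2.5); cv2.imwrite(f'pics/k_{n}.png',k)
a=np.hstack([cv2.imread('pics/k_scene.png'),cv2.imread('pics/k_side.png')]);cv2.imwrite('pics/k.png',a)
E
```

```text
time: 5.78
position: [0.5418, 0.1264, 0.2025]
tool_rot: [-3.141, 0.015, 0.001]
ft_force: [1.5, 0.7, -2.2]
grip_width: 0.271
grip_force: 20.0
{'time': 5.775, 'position': [0.5418, 0.1264, 0.2025], 'tool_rot': [-3.1415, 0.0152, 0.0008], 'ft_force': [1.5297, 0.6762, -2.1595], 'grip_width': 0.2709, 'grip_force': 19.9998}
[[1.0, -0.01, -0.0], [-0.01, -1.0, 0.0], [-0.0, -0.0, -1.0]]
scene 265 [[0.5313, 0.0999, 0.1604], [0.5334, 0.1453, 0.1732], [0.5512, 0.1587, 0.1824]]
strip 234 [[0.5247, 0.1132, 0.0655], [0.5472, 0.1345, 0.0753], [0.5877, 0.1397, 0.0848]]
side 159 [[0.5299, 0.0956, 0.161], [0.5383, 0.0986, 0.1773], [0.5496, 0.1432, 0.1804]]
strip 265 [[0.5225, 0.1102, 0.0655], [0.546, 0.1142, 0.0751], [0.5887, 0.1354, 0.0846]]
```

View pics/k.png

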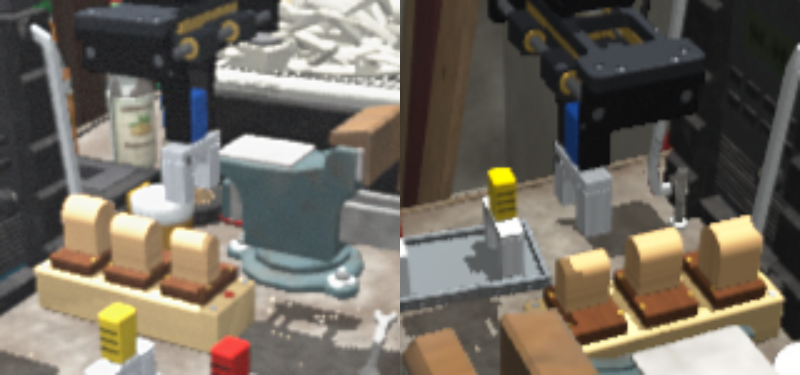

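The blue gauge is held upright above the marked strip. I'll compare the faces for a finer y offset.

```bash
python3 - <<'E'
from h import *
for n,sg in(('scene1',1),('side1',-1)):
    p,d,ci=load(n); W=world(d,ci);X,Y,Z=[W[...,i] for i in range(3)]
    g=(d>0)&(X>.535)&(X<.548)&(Z>.14)&(Z<.176)&((Y>.148) if sg>0 else (Y<.104))&(Y>.08)&(Y<.17)
    t=(d>0)&(X>.528)&(X<.557)&(Z>.062)&(Z<.083)&((Y>.127) if sg>0 else (Y<.122))&(Y>.1)&(Y<.15)
    print(n,g.sum(),np.median(Y[g])-sg*.030,t.sum(),np.median(Y[t])-sg*.011)
    g=(d>0)&(Y>.09)&(Y<.165)&(Z>.14)&(Z<.183)&(X>.515)&(X<.57); print('x gauge',np.percentile(X[g],[3,97])); 
    print('x strip',np.percentile(X[(d>0)&(Y>.1)&(Y<.15)&(Z>.07)&(Z<.09)&(X>.51)&(X<.57)],[2,98]))
E
```

```text
scene1 93 0.12701777526237257 101 0.12459853291992685
x gauge [0.53136523 0.55120952]
x strip [0.52451658 0.56047438]
side1 116 0.12716311845783534 124 0.12455992070310833
x gauge [0.52974097 0.54862889]
x strip [0.52259749 0.55740659]
```

```bash
python3 -m handwheel '[[0.018,0.001,0.0025,0.01,0,0,0],[0.018,0,0,0.01,0,0,0],[0.018,0,0,0.009,0,0,0],[0.018,0,0,0,0,0,0],[0.018,0,0,0.003,0,0,0],[0.018,0,0,0.003,0,0,0],[0.018,0,0,0.003,0,0,0],[0.018,0,0,0,0,0,0]]'
```

```text
time: 6.88
position: [0.5431, 0.1231, 0.1645]
tool_rot: [3.141, -0.016, -0.001]
ft_force: [-0.4, -0.4, -1.7]
grip_width: 0.272
grip_force: 20.0
```

```bash
python3 -m handwheel '[[0.018,0,0,0.003,0,0,0],[0.018,0,0,0.003,0,0,0],[0.018,0,0,0.002,0,0,0],[0.018,0,0,0,0,0,0]]'; python3 -m handwheel '[[0.018,0,0,0.002,0,0,0],[0.018,0,0,0.002,0,0,0],[0.018,0,0,0.002,0,0,0],[0.018,0,0,0.002,0,0,0],[0.018,0,0,0,0,0,0]]'
```

```text
time: 7.38
position: [0.5431, 0.1231, 0.1565]
tool_rot: [3.141, -0.016, -0.001]
ft_force: [0.2, 0.0, -1.1]
grip_width: 0.269
grip_force: 20.0
time: 8.0
position: [0.5432, 0.1231, 0.1485]
tool_rot: [3.141, -0.016, -0.001]
ft_force: [0.5, -0.0, -2.4]
grip_width: 0.27
grip_force: 20.0
```

```bash
python3 -m handwheel '[[0.018,0,0,0.002,0,0,0],[0.018,0,0,0.002,0,0,0],[0.018,0,0,0.002,0,0,0],[0.018,0,0,0.002,0,0,0],[0.018,0,0,0,0,0,0]]'; python3 -m handwheel '[[0.018,0,0,0.002,0,0,0],[0.018,0,0,0.001,0,0,0],[0.018,0,0,0.001,0,0,0],[0.018,0,0,0,0,0,0]]'
```

```text
time: 8.62
position: [0.5432, 0.1231, 0.1405]
tool_rot: [3.141, -0.016, -0.001]
ft_force: [-0.1, 0.5, -1.0]
grip_width: 0.271
grip_force: 20.0
time: 9.12
position: [0.5432, 0.1231, 0.1366]
tool_rot: [3.142, -0.016, -0.0]
ft_force: [-0.0, 0.7, -2.0]
grip_width: 0.276
grip_force: 20.0
```

```bash
python3 -m handwheel '[[0.018,0,0,0.001,0,0,0],[0.018,0,0,0.0005,0,0,0],[0.018,0,0,0,0,0,0]]'; python3 -m handwheel '[[0.018,0,0,0.0005,0,0,0],[0.018,0,0,0,0,0,0]]';  python3 -m handwheel '[[0.018,0,0,0.0003,0,0,0],[0.018,0,0,0,0,0,0]]'
```

```text
time: 9.5
position: [0.5432, 0.1231, 0.1352]
tool_rot: [3.141, -0.016, -0.0]
ft_force: [-0.2, -0.4, -2.3]
grip_width: 0.275
grip_force: 20.0
time: 9.75
position: [0.5433, 0.1231, 0.1347]
tool_rot: [3.141, -0.016, -0.0]
ft_force: [-0.1, -0.5, -2.8]
grip_width: 0.274
grip_force: 20.0
time: 10.0
position: [0.5433, 0.1231, 0.1344]
tool_rot: [3.141, -0.016, -0.0]
ft_force: [-0.0, -0.0, -2.3]
grip_width: 0.273
grip_force: 20.0
```

```bash
python3 -m handwheel '[[0.018,0,0,0.0004,0,0,0],[0.018,0,0,0,0,0,0]]'; python3 -m handwheel '[[0.018,0,0,0.0004,0,0,0],[0.018,0,0,0,0,0,0]]'
```

```text
time: 10.25
position: [0.5433, 0.1232, 0.1341]
tool_rot: [-3.142, 0.016, -0.0]
ft_force: [-0.7, 1.2, -1.7]
grip_width: 0.276
grip_force: 20.0
time: 10.5
position: [0.5434, 0.1234, 0.1339]
tool_rot: [-3.141, 0.016, -0.001]
ft_force: [-1.5, 0.7, -0.3]
grip_width: 0.274
grip_force: 20.0
```

```bash
python3 -m handwheel '[[0.018,0,0,0.0003,0,0,0],[0.018,0,0,0,0,0,0]]'
```

```text
time: 10.75
position: [0.5435, 0.1234, 0.1338]
tool_rot: [-3.141, 0.016, -0.001]
ft_force: [-0.3, 0.2, 2.7]
grip_width: 0.271
grip_force: 20.0
```

```bash
python3 -m handwheel '[[0.018,0,0,0.0004,0,0,0],[0.018,0,0,0,0,0,0],[0.018,0,0,0,0,0,0]]'
```

```text
time: 11.12
position: [0.5435, 0.1235, 0.1337]
tool_rot: [-3.141, 0.016, -0.001]
ft_force: [-1.6, 0.6, 5.7]
grip_width: 0.278
grip_force: 20.0
```

Blue contacts at exactly home height (TCP 0.1338 gives origin 0.066) with about 7 N, so it fits. Now I'll ease off, release and retreat.

```bash
python3 -m handwheel '[[0.018,0,0,0,0,0,0],[0.018,0,0,-0.0008,0,0,0],[0.018,0,0,0,0,0,0],[0.03,0,0,0,0,0,0],[0.05,0,0,0,0,0,0],[0.06,0,0,0,0,0,0],[0.06,0,0,0,0,0,0]]' 
python3 -m handwheel '[[0.06,0,0,-0.02,0,0,0],[0.06,0,0,-0.04,0,0,0],[0.06,0,0,-0.05,0,0,0],[0.06,-0.03,0,-0.05,0,0,0],[0.06,-0.03,0,0,0,0,0],[0.06,0,0,0,0,0,0],[0.06,0,0,0,0,0,0]]'
python3 - <<'E'
from h import *
a=[]
for n in('scene','side'):
    p,d,ci=grab(n,n+'2'); W=world(d,ci);X,Y,Z=[W[...,i] for i in range(3)]
    h=cv2.cvtColor(p,cv2.COLOR_BGR2HSV); m=(d>0)&(abs(X-.543)<.03)&(abs(Y-.125)<.03)&(h[...,0]>100)&(h[...,0]<125)&(h[...,1]>150)&(Z>.1)
    P=W[m]; t=P[P[:,2]>P[:,2].max()-.004]; print(n,len(P),t.mean(0).round(4),P[:,2].max())
    a.append(cv2.resize(p[140:290,190:350],None,fx=2.5,fy=2.5))
cv2.imwrite('pics/f.png',np.hstack(a))
E
```

```text
time: 12.0
position: [0.5432, 0.123, 0.1336]
tool_rot: [3.141, -0.016, -0.0]
ft_force: [-0.3, -0.1, 0.6]
grip_width: 0.601
grip_force: 0.0
time: 12.88
position: [0.4837, 0.1236, 0.2945]
tool_rot: [3.141, -0.017, 0.002]
ft_force: [0.3, 0.0, 0.0]
grip_width: 0.693
grip_force: 0.0
scene 201 [0.5402 0.1291 0.1519] 0.15345831249673927
side 279 [0.5406 0.1203 0.15  ] 0.1520029011618221
```

View pics/f.png

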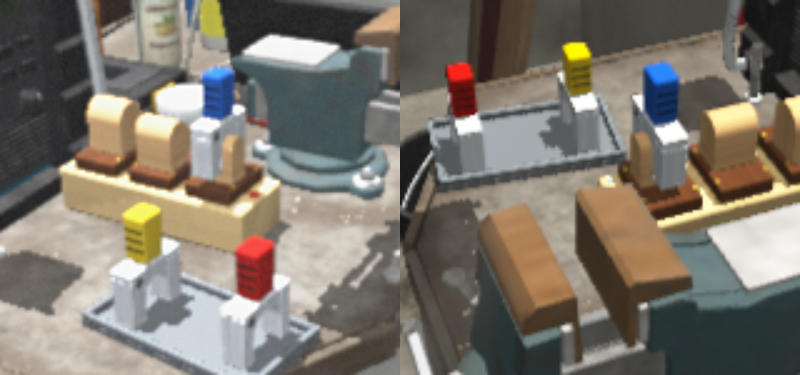

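Blue sits upright over the marked strip at (215,120) in the left half, with its top at 0.152 m, which is home. Yellow and red stand in the tray, so I'm handing in.

```bash
python3 -c "
from bench import ctrl; print(ctrl.close_job())"
```

```text
the job is handed in; nothing more can be done
None
```

The blue gauge (R 11) fits the strip at the red dot: I pressed it home with about 7 N and left it there upright and released, with yellow and red still standing untouched in the tray; the job is handed in, with no verdict returned.

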